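Find the good centrifuge sleeve with a go/no-go gauge

TASK

Only one of the three black centrifuge sleeves in the rack still has a good bore: find it by trying the go/no-go pin gauge gently in them, never forcing or dropping the gauge. In a good sleeve the thin end goes into the seat bore and the thick part stops on the ledge; leave the gauge standing fully home in that sleeve, in its place in the rack. Stand the other two (tight: the thin end will not enter; worn: the thick part goes in too) upright in the tray, and leave the bottle and beaker alone.

Things in the scene. Friction and masses are not known exactly. Their poses are not given: they have to be found in the camera images.
- gauge: go/no-go pin gauge, 140 g, 114 mm long, upright in its stand at first. Origin: centre of the flat tip, z up its axis. Thin GO pin 13 mm wide up to z = 16 mm (first 1.5 mm a 45 degree cone), square shoulder, thick NO-GO pin 17 mm wide up to 50, round collar 26 mm wide up to 54, hexagonal aluminium handle up to 114, 20 mm across flats, which face its own +x and every 60 degrees on
- gauge_grip (a point): middle of the gauge's handle, 84 mm above its tip. Pressed lightly (3 to 5 N) and centred, the tip stops about 21 mm below a tight sleeve's rim and 36 mm below a good one's (shoulder on ledge); in a worn one it goes on to 50 mm (collar on rim). An earlier stop means it is off centre. Over 25 N on a sleeve is forcing it; falling more than 4 mm once let go is dropping it
- stand: fixed brown wooden block 60 x 60 x 58 mm with one upright hole, 20.5 mm wide and 54 mm deep, in the middle of its top, that holds the gauge at the start: collar on the block's top, tip 8 mm above the table. Origin: centre of the underside
- rack: fixed white plastic block 64 mm (x) by 216 mm (y) by 26 mm tall with three round pockets in a row along its y at y = 75, 0 and -75 mm, each 34 mm wide (1 mm of play around a sleeve) and 20 mm deep down to a foam pad that gives up to 4 mm (2 N to start, then 4 N per mm); a sleeve stands in each, underside 6 mm, rim 66 mm above the table. Origin: centre of the underside
- sleeve_a: black plastic centrifuge sleeve, a cylinder 32 mm wide, 60 mm tall, about 65 g; which one is good is drawn anew each time. Origin: centre of the underside, z up to the rim at 60 mm. Mouth 21 mm wide (edge chamfered 1.5 mm) and 20 mm deep, ends in a ledge, where the seat bore begins (edge chamfered 1 mm, 37 mm deep): 14 mm wide if good, 11.5 if tight, 18.5 if worn
- sleeve_b: black plastic centrifuge sleeve, a cylinder 32 mm wide, 60 mm tall, about 65 g; which one is good is drawn anew each time. Origin: centre of the underside, z up to the rim at 60 mm. Mouth 21 mm wide (edge chamfered 1.5 mm) and 20 mm deep, ends in a ledge, where the seat bore begins (edge chamfered 1 mm, 37 mm deep): 14 mm wide if good, 11.5 if tight, 18.5 if worn
- sleeve_c: black plastic centrifuge sleeve, a cylinder 32 mm wide, 60 mm tall, about 65 g; which one is good is drawn anew each time. Origin: centre of the underside, z up to the rim at 60 mm. Mouth 21 mm wide (edge chamfered 1.5 mm) and 20 mm deep, ends in a ledge, where the seat bore begins (edge chamfered 1 mm, 37 mm deep): 14 mm wide if good, 11.5 if tight, 18.5 if worn
- tray: fixed rectangular aluminium tray for the rejected sleeves, empty at the start, 120 mm (x) by 170 mm (y) outside, walls 3 mm thick and 18 mm tall, floor 3 mm above the table. Origin: centre of the underside
- bottle: bystander: white reagent bottle with label, 70 mm wide, 170 mm tall, loose. Origin: centre of the underside
- beaker: bystander: glass beaker, 72 mm wide, 90 mm tall, loose. Origin: centre of the underside

How it is judged:
By the outcome, as a careful person would: the job done as asked, in the order asked, and still so for the second after the job is handed in, with the robot touching nothing.
It also fails if it takes over 72 s, if anything falls off the work surface, if the arm or the gripper's body presses on something with over 40 N, if the wrist force passes 120 N, or if a joint passes its speed limit or range.

ROBOT

A 6-joint arm with a two-finger parallel gripper is mounted at the origin on the work surface. World frame = base frame: x ahead of the robot, y to its left, z up, the work surface at z = 0. Lengths are in m, angles in rad, forces in N, time in s.
With the tool pointing down it reaches from about 0.3 to 0.875 m from the base axis. Payload 6.4 kg.
Tool frame: the origin (TCP) lies between the finger pads; the fingertips stand 19 mm ahead of it and the grasp point (between the pads) is the TCP (ctrl.tips_ahead is the z of the fingertips in the tool frame, in m); z points along the fingers, y is the line along which they close (so a half turn about z gives the same grasp; the last joint's range is limited). The gripper opens to 85 mm and grips with 20 to 120 N. Pads are 22 mm wide; open, the fingers measure 114 mm over their backs; the gripper's body (76 mm by 85 mm) begins 54 mm behind the grasp point. The pads swing forward as they close: fully open they stand 13 mm farther back than shut.
Start: joints at [-1.542, 0.181, 1.607, -0, 1.354, -0.206], TCP at [0.134, -0.559, 0.25] pointing down, gripper open.
Joint ranges: [-2.99, 2.99], [-0.89, 2.07], [0.3, 2.58], [-1.14, 4.28], [0, 2.63], [-3.12, 3.12]. Speed limits (rad/s): [2.57, 2.57, 3.01, 3.14, 3.14, 3.14].

INTERFACE

Orientations are given as a unit quaternion [w, x, y, z].
In Python, from bench import readout, vision, ctrl gives the robot as it stands.
- The arm moves only by the tool play_rows, never from a script. Its arguments are lists of equal length, an entry for each row: "xyz": the shift along the tool's x, y, z in mm, a list of three; "rot": the turn, a rotation vector about the tool's x, y, z in rad, a list of three; "grip": the opening, from 0 (shut) to 1 (fully open). In form: {"xyz": [[x, y, z], ...], "rot": [[rx, ry, rz], ...], "grip": [grip, ...]}. A call has exactly 10 rows; each row is the pose to reach, as a shift and turn from the pose commanded when the call began, along the tool's axes at that moment; what a row does not reach only later rows make up. A row lasts 1/8 s, in which the tool goes at most 62.5 mm and 10.7 degrees, less where a joint would pass 70% of its speed; a pose out of reach is approached as far as the arm can. A call with a gripper value outside its range is refused whole. The fingers move at their own pace and stop on an object; the grip force is fixed at half the most. Time passes only in rows, so rows that repeat a pose let the fingers close, or fill a call up. It gives the time, the measured TCP pose, the force, the opening and the grip force at its end, in the units of the state.
- readout.get_obs(): the state, without advancing time (a new reading comes with each control period).
- vision.camera(name): name is "scene" or "top"; returns a dict with "color" (480x640x3 uint8, red, green, blue), "depth" (480x640 float32, m along the optical axis (not along the pixel's ray), 0 where there is no reading), "camera_matrix" (3x3 intrinsics, pixels), "k1" (the pictures are not rectified: a ray, as slopes to the right and down, at radius r is drawn at 1 + k1 r^2 times it, then the intrinsics apply), "extrinsics" (4x4, takes a point from camera to world coordinates). Camera axes: x right, y down, z forward; pixel columns grow to the right and rows downward; lengths in m; the calibration is good to about 2 mm. A picture is of the moment at which its call begins.
- ctrl.hand_in(): hands the job in; it is judged then, once.
The state is a dict: "time_s": time; "q": joint angles; "dq": joint speeds; "joint_efforts": joint torques, N m; "eef_pos": TCP position; "eef_rot": TCP orientation; "wrist_force": force on the tool from outside, world axes, zero at the start; "torque": the same for the moment, N m; "opening": opening from 0.0 (shut) to 1.0 (fully open); "grasp_force": force on a finger pad.
Only numpy, scipy, OpenCV 4.12 (cv2) and the standard library are available. Lean on these libraries where they do the work, as an engineer would, in place of code of your own. Each camera call takes 0.05 s, during which the arm holds its last target. There are 200 camera calls.

## Working session

There is one attempt and no reset: what is moved stays moved. The work goes in short steps, Python scripts to look and compute and a tool call to move; the robot and the scene stay as the last step left them, time stands still between calls to the robot, and variables do not carry over. Pictures are saved under pics/ and viewed, at most 10 in all, crops included, and the job is handed in when it is done.

Besides the shell and the picture viewer there is one more tool, called after ">>>" as name(argument=value, ...) on one line, values as JSON. play_rows: Moves the arm, as the interface text tells. Its arguments: {"type":"object","properties":{"xyz":{"type":"array","items":{"type":"array","items":{"type":"number"}}},"rot":{"type":"array","items":{"type":"array","items":{"type":"number"}}},"grip":{"type":"array","items":{"type":"number"}}},"required":["xyz","rot","grip"]}

```bash
ls; mkdir -p pics
python3 - <<'E'
from bench import readout,vision,ctrl
import cv2,numpy as np
o=readout.get_obs();print(o,ctrl.tips_ahead)
for n in("scene","top"):
    c=vision.camera(n);cv2.imwrite(f"pics/{n}0.png",c["color"][:,:,::-1]);np.savez(f"{n}0.npz",**c)
    print(n,c["camera_matrix"],c["k1"],c["extrinsics"])
E
```

```text
pics
{'time_s': 0.0, 'q': array([-1.54228891e+00,  1.81531994e-01,  1.60803003e+00, -8.03576963e-06,
        1.35373499e+00, -2.06340132e-01]), 'dq': array([ 0.00310875,  0.00076864, -0.00021505, -0.00067688, -0.00063887,
        0.0004774 ]), 'joint_efforts': array([ 2.26209511e-05, -4.44876730e+01, -3.51340699e+01, -2.24633491e-04,
        9.02499160e-03,  2.46044657e-06]), 'eef_pos': array([ 0.13377682, -0.5586957 ,  0.24937854]), 'eef_rot': array([-8.49162052e-04,  9.93113284e-01,  1.17154936e-01,  7.17655851e-05]), 'wrist_force': array([ 0.05863528, -0.23681116, -1.20285378]), 'torque': array([0.02463253, 0.02531619, 0.01613406]), 'grasp_force': 0.0, 'opening': 0.9988286221137869} 0.019
scene [[510.11650626   0.         317.71581207]
 [  0.         510.11650626 240.40244523]
 [  0.           0.           1.        ]] -0.014889916545650408 [[-0.17346063  0.52282692 -0.83460375  1.37867246]
 [ 0.98480386  0.0847421  -0.15159199  0.12917217]
 [-0.0085303  -0.84821624 -0.52958139  0.57250749]
 [ 0.          0.          0.          1.        ]]
top [[550.26532911   0.         317.81728449]
 [  0.         550.26532911 241.79414046]
 [  0.           0.           1.        ]] 0.03473821514266954 [[ 0.01773378 -0.99670003  0.07921215  0.52941113]
 [-0.99982585 -0.01813824 -0.00438937  0.01772253]
 [ 0.00581165 -0.07912052 -0.99684812  1.08010156]
 [ 0.          0.          0.          1.        ]]
```

View pics/top0.png

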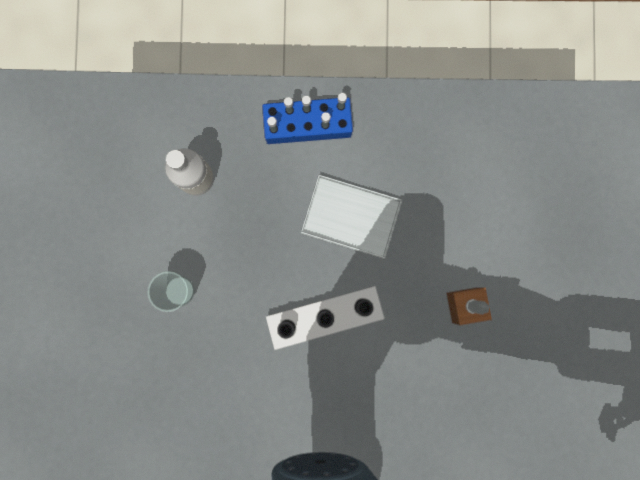

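View pics/scene0.png

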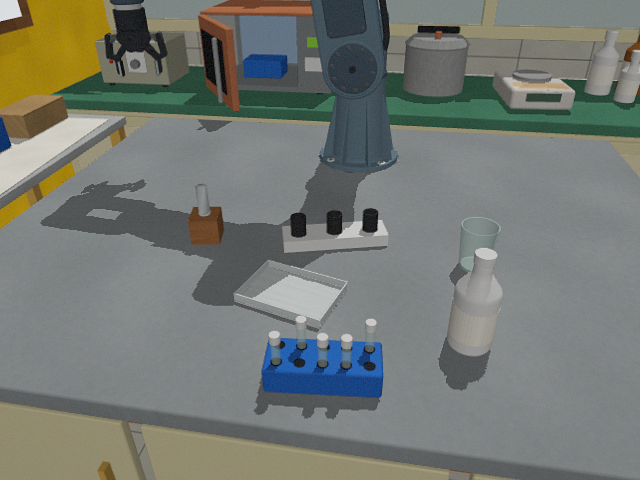

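Top view: sleeves at about (286,329), (325,318), (364,307), stand and gauge at (470,307), tray at about (351,216). In the scene view the gauge top is at (203,187).

```bash
cat > h.py <<'E'
import cv2,numpy as np
def load(n): return dict(np.load(n))
def rays(c,uv):
    uv=np.asarray(uv,float).reshape(-1,1,2)
    s=cv2.undistortPoints(uv,c["camera_matrix"],np.array([float(c["k1"]),0,0,0])).reshape(-1,2)
    d=np.c_[s,np.ones(len(s))]@c["extrinsics"][:3,:3].T
    return c["extrinsics"][:3,3],d
def onz(c,uv,z):
    o,d=rays(c,uv); return o+d*((z-o[2])/d[:,2])[:,None]
def cloud(c):
    H,W=c["depth"].shape; u,v=np.meshgrid(np.arange(W),np.arange(H))
    o,d=rays(c,np.c_[u.ravel(),v.ravel()])
    P=(o+d*c["depth"].ravel()[:,None]).reshape(H,W,3); P[c["depth"]==0]=np.nan; return P
def circ(p):
    (x,y),r=cv2.minEnclosingCircle(np.float32(p)*1000); return x,y,r
E
python3 - <<'E'
from h import *
np.set_printoptions(precision=4,suppress=True)
for n in("top","scene"):
    c=load(n+"0.npz");P=cloud(c);col=c["color"].astype(int);z=P[...,2]
    print(n,"table z",np.nanmedian(z[200:240,240:270] if n=="top" else z[180:200,420:440]), "nodepth",(c["depth"]==0).mean())
    pts=[(286,329),(325,318),(364,307)] if n=="top" else [(299,216),(334,214),(370,212)]
    hsv=cv2.cvtColor(c["color"],cv2.COLOR_RGB2HSV)
    m=((col.max(2)<45)).astype(np.uint8)
    k,l,st,ce=cv2.connectedComponentsWithStats(m)
    for u,v in pts:
        i=l[v,u]; vv,uu=np.nonzero(l==i)
        # rim: convex hull of silhouette on rim plane
        zz=z[vv,uu]; rim=(zz>.058)&(zz<.075)
        q=onz(c,np.c_[uu,vv],.066)
        print(" sleeve",i,st[i],"circ hull",circ(q[:,:2]),"rimpix",rim.sum(),circ(q[rim][:,:2]) if rim.sum()>5 else"", "zmax",np.nanpercentile(zz,95))
    # stand
    br=((hsv[...,0]<15)&(hsv[...,1]>120)).astype(np.uint8)
    w=(slice(270,340),slice(430,510)) if n=="top" else (slice(180,260),slice(170,240))
    zz=z[w]; uv=np.stack(np.meshgrid(np.arange(w[1].start,w[1].stop),np.arange(w[0].start,w[0].stop)),-1)
    s=(br[w]>0)&(zz>.05)&(zz<.064); q=onz(c,uv[s],.058)
    print(" stand top",s.sum(),cv2.minAreaRect(np.float32(q[:,:2]*1000)))
    s=(zz>.115)&(zz<.13);q=onz(c,uv[s],.122)
    print(" gauge top",s.sum(),circ(q[:,:2]),q.mean(0), np.nanmax(zz))
    s=(zz>.075)&(zz<.135);print(" gauge cloud",P[w][s].mean(0),P[w][s].max(0),P[w][s].min(0))
    # rack / tray
    w=(slice(270,360),slice(250,400)) if n=="top" else (slice(205,260),slice(270,400))
    zz=z[w];uv=np.stack(np.meshgrid(np.arange(w[1].start,w[1].stop),np.arange(w[0].start,w[0].stop)),-1)
    s=(zz>.021)&(zz<.031)&(col[w].min(2)>70);q=onz(c,uv[s],.026)
    print(" rack",s.sum(),cv2.minAreaRect(np.float32(q[:,:2]*1000)))
    w=(slice(165,265),slice(290,410)) if n=="top" else (slice(255,330),slice(225,355))
    zz=z[w];uv=np.stack(np.meshgrid(np.arange(w[1].start,w[1].stop),np.arange(w[0].start,w[0].stop)),-1)
    s=(zz>.011)&(zz<.024);q=onz(c,uv[s],.018)
    print(" tray",s.sum(),cv2.minAreaRect(np.float32(q[:,:2]*1000)))
c=load("top0.npz");
im=c["color"][270:350,260:510,::-1];cv2.imwrite("pics/crop1.png",cv2.resize(im,None,fx=3.2,fy=3.2,interpolation=cv2.INTER_CUBIC))
E
```

```text
top table z -0.00014256287341318785 nodepth 0.004013671875
 sleeve 11 [279 324  13  13 121] circ hull (448.1598205566406, 70.01144409179688, 11.51075267791748) rimpix 21 (448.1598205566406, 70.01144409179688, 11.51075267791748) zmax 0.06612778633093153
 sleeve 9 [320 311  13  16 154] circ hull (469.9328308105469, -3.8710720539093018, 13.914285659790039) rimpix 54 (469.9328308105469, -3.8710720539093018, 13.914285659790039) zmax 0.06709825020702792
 sleeve 6 [355 300  17  15 197] circ hull (491.3290100097656, -71.88774871826172, 15.16280746459961) rimpix 96 (491.9955749511719, -72.58991241455078, 14.979755401611328) zmax 0.06778452173870897
 stand top 730 ((498.0491943359375, -272.0250549316406), (59.69049835205078, 60.62066650390625), 10.442355155944824)
 gauge top 137 (496.8700256347656, -272.86309814453125, 12.037676811218262) [ 0.4967 -0.2725  0.122 ] 0.12576521533727358
 gauge cloud [ 0.4973 -0.27    0.1115] [ 0.5094 -0.2621  0.1258] [ 0.485  -0.2838  0.0752]
 rack 3007 ((470.1734924316406, -1.9616928100585938), (64.07093048095703, 215.6296844482422), 16.51993751525879)
 tray 543
[... 601 characters left out ...]
ull (486.13494873046875, 74.20716857910156, 45.83550262451172) rimpix 94 (458.421875, 72.19572448730469, 18.927881240844727) zmax 0.06489029252102171
 stand top 337 ((508.1499938964844, -267.5904541015625), (72.46379089355469, 61.63543701171875), 9.479056358337402)
 gauge top 68 (508.1560974121094, -270.9443359375, 16.800792694091797) [ 0.5062 -0.269   0.122 ] 0.122853123993443
 gauge cloud [ 0.504  -0.2698  0.1013] [ 0.5125 -0.2604  0.1229] [ 0.4893 -0.2834  0.075 ]
 rack 1275 ((476.8961181640625, 0.10492706298828125), (73.07479858398438, 215.66773986816406), 16.493083953857422)
 tray 840 ((672.0245361328125, -48.728424072265625), (172.55201721191406, 126.18122863769531), 73.98807525634766)
```

View pics/crop1.png

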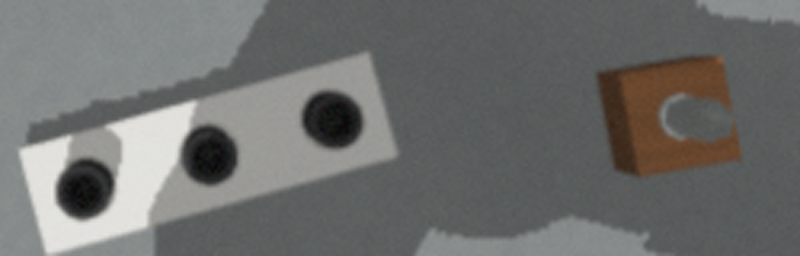

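Crop: the three round sleeve rims are in the rack, and the gauge is upright on its stand. Rack and stand sizes match in the top view: rack centre (470,-2), yaw 16.5°; stand (498,-272).

```bash
cat > t.py <<'E'
import sys,numpy as np
from scipy.spatial.transform import Rotation as R
from bench import readout
def to(x,y,z,yaw,o=None):
    """shift (mm, tool axes) and rotvec from measured pose to world mm / tool-x yaw deg, pointing down"""
    o=o or readout.get_obs(); w,a,b,c=o["eef_rot"]; r=R.from_quat([a,b,c,w])
    g=R.from_euler("z",yaw,degrees=True)*R.from_euler("x",180,degrees=True)
    print("at",np.round(o["eef_pos"]*1e3,1),"t",round(o["time_s"],2),"F",np.round(o["wrist_force"],1),"op",round(o["opening"],3))
    print("shift",np.round(r.inv().apply(np.array([x,y,z])-o["eef_pos"]*1e3),1),"rot",np.round((r.inv()*g).as_rotvec(),3))
if __name__=="__main__": to(*map(float,sys.argv[1:]))
E
python3 t.py 497.5 -272.3 165 106.5
```

```text
at [ 133.8 -558.8  249.5] t 0.1 F [ 0.  -0.1  0. ] op 1.001
shift [ 420.4 -193.8   84.9] rot [-1.000e-03 -1.000e-03 -1.624e+00]
```

>>> play_rows(xyz=[[420,-194,60],[420,-194,85],[420,-194,85],[420,-194,85],[420,-194,85],[420,-194,85],[420,-194,85],[420,-194,85],[420,-194,85],[420,-194,85]], rot=[[0,0,-1.62],[0,0,-1.62],[0,0,-1.62],[0,0,-1.62],[0,0,-1.62],[0,0,-1.62],[0,0,-1.62],[0,0,-1.62],[0,0,-1.62],[0,0,-1.62]], grip=[1,1,1,1,1,1,1,1,1,1])

```text
time_s: 1.35
eef_pos: [0.4972, -0.2721, 0.1647]
eef_rot: [-0.001, 0.6, 0.8, 0.0]
wrist_force: [-0.1, 0.6, 1.2]
opening: 1.002
grasp_force: 0.0
```

```bash
python3 t.py 497.5 -272.3 92 106.5
```

```text
at [ 497.2 -272.1  164.7] t 1.35 F [-0.1  0.6  1.2] op 1.002
shift [-0.3  0.3 72.7] rot [-0.001 -0.001 -0.004]
```

>>> play_rows(xyz=[[0,0,30],[0,0,60],[0,0,72.5],[0,0,72.5],[0,0,72.5],[0,0,72.5],[0,0,72.5],[0,0,72.5],[0,0,72.5],[0,0,72.5]], rot=[[0,0,0],[0,0,0],[0,0,0],[0,0,0],[0,0,0],[0,0,0],[0,0,0],[0,0,0],[0,0,0],[0,0,0]], grip=[1,0.7,0.5,0.35,0.3,0.25,0.2,0,0,0])

```text
time_s: 2.6
eef_pos: [0.4977, -0.2734, 0.0941]
eef_rot: [0.001, 0.6, 0.8, -0.0]
wrist_force: [-2.5, 0.2, 6.6]
opening: 0.227
grasp_force: 58.5
```

```bash
python3 t.py 497.7 -273.4 174 106.5; python3 t.py 491.5 -73.9 174 106.5
```

```text
at [ 497.7 -273.4   94.1] t 2.6 F [-2.5  0.2  6.6] op 0.227
shift [ -0.1   0.  -79.9] rot [ 0.001  0.002 -0.004]
at [ 497.7 -273.4   94.1] t 2.6 F [-2.5  0.2  6.6] op 0.227
shift [193.1  50.  -80.2] rot [ 0.001  0.002 -0.004]
```

>>> play_rows(xyz=[[0,0,-15],[0,0,-40],[0,0,-70],[30,8,-82],[75,20,-82],[120,32,-82],[160,42,-82],[185,49,-82],[191.7,50.8,-82],[191.7,50.8,-82]], rot=[[0,0,0],[0,0,0],[0,0,0],[0,0,0],[0,0,0],[0,0,0],[0,0,0],[0,0,0],[0,0,0],[0,0,0]], grip=[0,0,0,0,0,0,0,0,0,0])

```text
time_s: 3.85
eef_pos: [0.4924, -0.0747, 0.1753]
eef_rot: [0.0, 0.6, 0.8, -0.0]
wrist_force: [0.4, -0.3, -1.1]
opening: 0.225
grasp_force: 58.6
```

```bash
cat > look.py <<'E'
import sys
from bench import vision
from h import *
n=sys.argv[1];tag=sys.argv[2]
c=vision.camera(n);np.savez(f"{n}{tag}.npz",**c)
if len(sys.argv)>3:
    u,v,w,h,s=map(int,sys.argv[3:]);im=c["color"][v:v+h,u:u+w,::-1];cv2.imwrite(f"pics/{n}{tag}.png",cv2.resize(im,None,fx=s,fy=s,interpolation=cv2.INTER_CUBIC))
E
python3 t.py 491.5 -73.9 174 106.5; python3 look.py scene 1 240 130 160 120 5
```

```text
at [492.4 -74.7 175.3] t 3.85 F [ 0.4 -0.3 -1.1] op 0.225
shift [ 1.  -0.6  1.3] rot [ 0.     0.001 -0.003]
```

View pics/scene1.png

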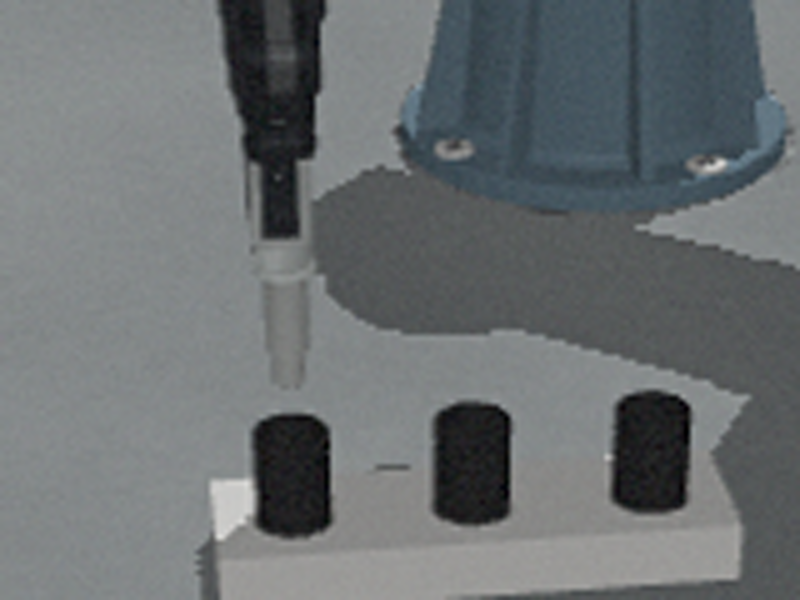

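Crop: the gauge tip is 15 mm or so above the right sleeve's rim, with the axis about 0.7 mm to -y of the sleeve axis. That agrees with the TCP error. I'll correct it and lower into the mouth.

>>> play_rows(xyz=[[1,-0.6,8],[1,-0.6,14],[1,-0.6,20],[1,-0.6,25],[1,-0.6,29],[1,-0.6,33],[1,-0.6,36],[1,-0.6,39],[1,-0.6,40],[1,-0.6,40]], rot=[[0,0,0],[0,0,0],[0,0,0],[0,0,0],[0,0,0],[0,0,0],[0,0,0],[0,0,0],[0,0,0],[0,0,0]], grip=[0,0,0,0,0,0,0,0,0,0])

```text
time_s: 5.15
eef_pos: [0.4913, -0.0738, 0.1348]
eef_rot: [-0.0, 0.6, 0.8, 0.0]
wrist_force: [0.2, -0.2, -0.6]
opening: 0.226
grasp_force: 58.6
```

>>> play_rows(xyz=[[0,0,0.8],[0,0,1.6],[0,0,2.4],[0,0,3.2],[0,0,4],[0,0,4.6],[0,0,5.2],[0,0,5.8],[0,0,6.2],[0,0,6.2]], rot=[[0,0,0],[0,0,0],[0,0,0],[0,0,0],[0,0,0],[0,0,0],[0,0,0],[0,0,0],[0,0,0],[0,0,0]], grip=[0,0,0,0,0,0,0,0,0,0])

```text
time_s: 6.4
eef_pos: [0.4913, -0.0738, 0.1286]
eef_rot: [-0.0, 0.6, 0.8, -0.0]
wrist_force: [0.2, -0.3, -2.1]
opening: 0.226
grasp_force: 58.6
```

>>> play_rows(xyz=[[0,0,2],[0,0,4],[0,0,6],[0,0,7.5],[0,0,9],[0,0,10.5],[0,0,11.5],[0,0,12.5],[0,0,13.5],[0,0,13.5]], rot=[[0,0,0],[0,0,0],[0,0,0],[0,0,0],[0,0,0],[0,0,0],[0,0,0],[0,0,0],[0,0,0],[0,0,0]], grip=[0,0,0,0,0,0,0,0,0,0])

```text
time_s: 7.65
eef_pos: [0.4913, -0.0738, 0.115]
eef_rot: [-0.0, 0.6, 0.8, -0.0]
wrist_force: [-0.2, -0.5, -1.3]
opening: 0.228
grasp_force: 58.6
```

>>> play_rows(xyz=[[0,0,0.5],[0,0,1],[0,0,1.5],[0,0,2],[0,0,2.5],[0,0,3],[0,0,3],[0,0,3],[0,0,3],[0,0,3]], rot=[[0,0,0],[0,0,0],[0,0,0],[0,0,0],[0,0,0],[0,0,0],[0,0,0],[0,0,0],[0,0,0],[0,0,0]], grip=[0,0,0,0,0,0,0,0,0,0])

```text
time_s: 8.9
eef_pos: [0.4913, -0.0738, 0.1121]
eef_rot: [-0.0, 0.6, 0.8, 0.0]
wrist_force: [-0.3, -0.2, -1.4]
opening: 0.224
grasp_force: 58.6
```

>>> play_rows(xyz=[[0,0,1],[0,0,2],[0,0,3],[0,0,4],[0,0,5],[0,0,6],[0,0,6],[0,0,6],[0,0,6],[0,0,6]], rot=[[0,0,0],[0,0,0],[0,0,0],[0,0,0],[0,0,0],[0,0,0],[0,0,0],[0,0,0],[0,0,0],[0,0,0]], grip=[0,0,0,0,0,0,0,0,0,0])

```text
time_s: 10.15
eef_pos: [0.4913, -0.0738, 0.1061]
eef_rot: [0.0, 0.6, 0.8, 0.0]
wrist_force: [0.9, 0.7, -0.7]
opening: 0.227
grasp_force: 58.6
```

Worn: the tip is about 46 mm below the rim with no resistance. Next, the middle sleeve.

>>> play_rows(xyz=[[0,0,-12],[0,0,-30],[0,0,-50],[0,0,-62],[12,0,-64],[35,0,-64],[58,0,-64],[71,0,-64],[75,0,-62],[75,0,-56]], rot=[[0,0,0],[0,0,0],[0,0,0],[0,0,0],[0,0,0],[0,0,0],[0,0,0],[0,0,0],[0,0,0],[0,0,0]], grip=[0,0,0,0,0,0,0,0,0,0])

```text
time_s: 11.4
eef_pos: [0.4706, -0.0019, 0.162]
eef_rot: [0.0, 0.6, 0.8, 0.0]
wrist_force: [-0.8, -0.4, -2.0]
opening: 0.224
grasp_force: 58.6
```

```bash
python3 t.py 470.2 -2 134.5 106.5
```

```text
at [470.6  -1.9 162. ] t 11.4 F [-0.8 -0.4 -2. ] op 0.224
shift [ 0.  -0.4 27.5] rot [ 0.001  0.001 -0.004]
```

>>> play_rows(xyz=[[0,-0.4,8],[0,-0.4,15],[0,-0.4,21],[0,-0.4,26],[0,-0.4,28],[0,-0.4,29.5],[0,-0.4,31],[0,-0.4,32],[0,-0.4,33],[0,-0.4,33]], rot=[[0,0,0],[0,0,0],[0,0,0],[0,0,0],[0,0,0],[0,0,0],[0,0,0],[0,0,0],[0,0,0],[0,0,0]], grip=[0,0,0,0,0,0,0,0,0,0])

```text
time_s: 12.65
eef_pos: [0.4699, -0.0019, 0.1291]
eef_rot: [-0.0, 0.6, 0.8, -0.0]
wrist_force: [-0.3, 0.6, -1.2]
opening: 0.222
grasp_force: 58.7
```

>>> play_rows(xyz=[[0,0,0.5],[0,0,1],[0,0,1.5],[0,0,2],[0,0,2.5],[0,0,2.5],[0,0,2.5],[0,0,2.5],[0,0,2.5],[0,0,2.5]], rot=[[0,0,0],[0,0,0],[0,0,0],[0,0,0],[0,0,0],[0,0,0],[0,0,0],[0,0,0],[0,0,0],[0,0,0]], grip=[0,0,0,0,0,0,0,0,0,0])

```text
time_s: 13.9
eef_pos: [0.4699, -0.0019, 0.1266]
eef_rot: [-0.0, 0.6, 0.8, 0.0]
wrist_force: [0.2, -0.2, -0.7]
opening: 0.228
grasp_force: 58.7
```

>>> play_rows(xyz=[[0,0,2],[0,0,4],[0,0,6],[0,0,7.5],[0,0,8.5],[0,0,9.5],[0,0,10.5],[0,0,11],[0,0,11.5],[0,0,11.5]], rot=[[0,0,0],[0,0,0],[0,0,0],[0,0,0],[0,0,0],[0,0,0],[0,0,0],[0,0,0],[0,0,0],[0,0,0]], grip=[0,0,0,0,0,0,0,0,0,0])

```text
time_s: 15.15
eef_pos: [0.4701, -0.002, 0.1154]
eef_rot: [0.0, 0.6, 0.8, 0.0]
wrist_force: [-0.6, -0.9, 3.0]
opening: 0.226
grasp_force: 59.1
```

>>> play_rows(xyz=[[0,0,0.5],[0,0,1],[0,0,1.5],[0,0,1.5],[0,0,1.5],[0,0,1.5],[0,0,1.5],[0,0,1.5],[0,0,1.5],[0,0,1.5]], rot=[[0,0,0],[0,0,0],[0,0,0],[0,0,0],[0,0,0],[0,0,0],[0,0,0],[0,0,0],[0,0,0],[0,0,0]], grip=[0,0,0,0,0,0,0,0,0,0])

```text
time_s: 16.4
eef_pos: [0.4703, -0.002, 0.1141]
eef_rot: [0.0, 0.6, 0.8, 0.0]
wrist_force: [-2.8, -1.0, 7.0]
opening: 0.228
grasp_force: 59.6
```

Ledge contact: about 7 N, tip about 37 mm below the rim with slight foam give. The middle sleeve is the good one, so I release there and go to the worn sleeve.

>>> play_rows(xyz=[[0,0,-0.5],[0,0,-0.5],[0,0,-0.5],[0,0,-0.5],[0,0,-0.5],[0,0,-10],[0,0,-35],[-20,0,-40],[-50,0,-40],[-75,0,-40]], rot=[[0,0,0],[0,0,0],[0,0,0],[0,0,0],[0,0,0],[0,0,0],[0,0,0],[0,0,0],[0,0,0],[0,0,0]], grip=[0.25,0.3,0.5,0.8,1,1,1,1,1,1])

```text
time_s: 17.65
eef_pos: [0.4915, -0.0758, 0.1538]
eef_rot: [0.0, 0.6, 0.8, -0.0]
wrist_force: [0.4, 0.1, 0.5]
opening: 1.0
grasp_force: 0.0
```

```bash
python3 t.py 491.3 -73.9 52 106.5; python3 look.py scene 2 240 130 160 120 5
```

```text
at [491.5 -75.8 153.8] t 17.65 F [0.4 0.1 0.5] op 1.0
shift [  2.    0.3 101.8] rot [ 0.001  0.001 -0.004]
```

View pics/scene2.png

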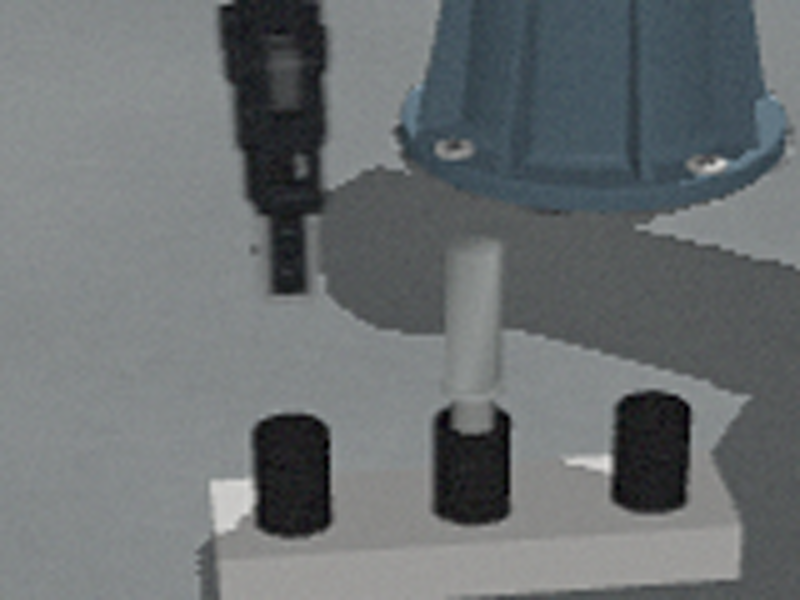

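Picture: the gauge stands upright in the middle sleeve with the collar about 14 mm above the rim (fully home). The gripper is over the right sleeve.

>>> play_rows(xyz=[[0,0,40],[0,0,75],[0,0,95],[0,0,100.5],[0,0,100.5],[0,0,100.5],[0,0,100.5],[0,0,100.5],[0,0,100.5],[0,0,100.5]], rot=[[0,0,0],[0,0,0],[0,0,0],[0,0,0],[0,0,0],[0,0,0],[0,0,0],[0,0,0],[0,0,0],[0,0,0]], grip=[1,0.8,0.6,0.55,0.5,0.45,0.4,0.35,0,0])

```text
time_s: 18.95
eef_pos: [0.4915, -0.0741, 0.0536]
eef_rot: [0.001, 0.6, 0.8, 0.0]
wrist_force: [1.5, 0.0, 3.0]
opening: 0.355
grasp_force: 58.9
```

```bash
python3 t.py 491.3 -73.9 52 106.5
```

```text
at [491.5 -74.1  53.6] t 18.95 F [1.5 0.  3. ] op 0.355
shift [ 0.2 -0.1  1.6] rot [ 0.001  0.001 -0.004]
```

>>> play_rows(xyz=[[0,0,-10],[0,0,-30],[0,0,-48],[-12,30,-50],[-30,75,-50],[-47,120,-50],[-57,145,-50],[-60,152.4,-45],[-60,152.4,-25],[-60,152.4,-10]], rot=[[0,0,0],[0,0,0],[0,0,0],[0,0,0],[0,0,0],[0,0,0],[0,0,0],[0,0,0],[0,0,0],[0,0,0]], grip=[0,0,0,0,0,0,0,0,0,0])

```text
time_s: 20.2
eef_pos: [0.6518, -0.0882, 0.0606]
eef_rot: [-0.002, 0.6, 0.8, -0.001]
wrist_force: [-0.1, 0.3, -0.9]
opening: 0.353
grasp_force: 59.6
```

```bash
python3 t.py 654.6 -88.4 50 106.5; python3 look.py scene 3 190 130 200 150 4
```

```text
at [651.8 -88.2  60.6] t 20.2 F [-0.1  0.3 -0.9] op 0.353
shift [-1.   2.7 10.6] rot [-0.003 -0.002 -0.004]
```

View pics/scene3.png

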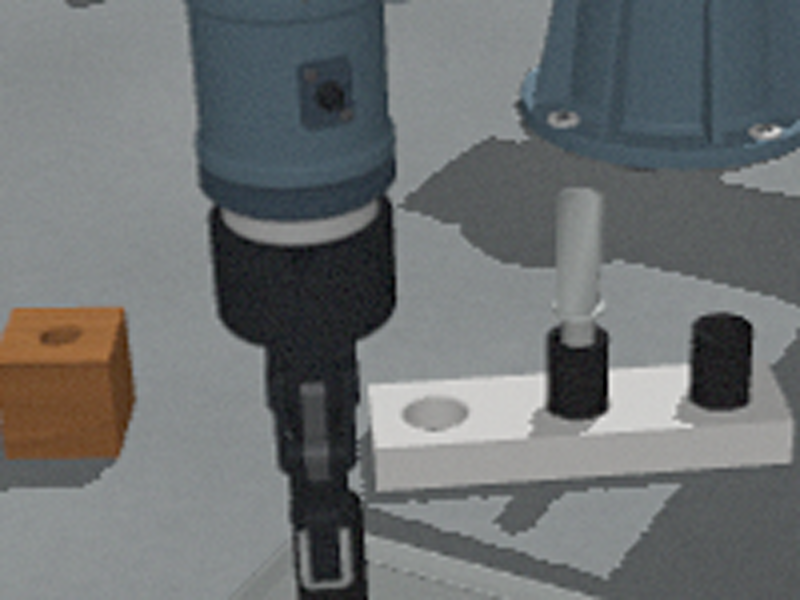

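The right pocket is empty, the sleeve is in the gripper over the tray, and the gauge is still upright. Lowering to the tray floor.

>>> play_rows(xyz=[[0,0,3],[0,0,6],[0,0,8],[0,0,9],[0,0,10],[0,0,10.5],[0,0,11],[0,0,11.5],[0,0,11.5],[0,0,11.5]], rot=[[0,0,0],[0,0,0],[0,0,0],[0,0,0],[0,0,0],[0,0,0],[0,0,0],[0,0,0],[0,0,0],[0,0,0]], grip=[0,0,0,0,0,0,0,0,0,0])

```text
time_s: 21.5
eef_pos: [0.654, -0.0888, 0.0516]
eef_rot: [0.0, 0.6, 0.8, -0.0]
wrist_force: [0.6, 0.8, -0.4]
opening: 0.358
grasp_force: 59.6
```

>>> play_rows(xyz=[[0,0,0.5],[0,0,1],[0,0,1.5],[0,0,2],[0,0,2.5],[0,0,2.5],[0,0,2.5],[0,0,2.5],[0,0,2.5],[0,0,2.5]], rot=[[0,0,0],[0,0,0],[0,0,0],[0,0,0],[0,0,0],[0,0,0],[0,0,0],[0,0,0],[0,0,0],[0,0,0]], grip=[0,0,0,0,0,0,0,0,0,0])

```text
time_s: 22.75
eef_pos: [0.6542, -0.0889, 0.0511]
eef_rot: [0.0, 0.6, 0.8, -0.0]
wrist_force: [-5.7, 1.6, 13.7]
opening: 0.353
grasp_force: 61.2
```

>>> play_rows(xyz=[[0,0,-2],[0,0,-2.5],[0,0,-2.5],[0,0,-2.5],[0,0,-2.5],[0,0,-20],[0,0,-60],[0,0,-110],[0,0,-150],[0,0,-150]], rot=[[0,0,0],[0,0,0],[0,0,0],[0,0,0],[0,0,0],[0,0,0],[0,0,0],[0,0,0],[0,0,0],[0,0,0]], grip=[0,0.37,0.42,0.6,0.85,1,1,1,1,1])

```text
time_s: 24.0
eef_pos: [0.6568, -0.0896, 0.2057]
eef_rot: [0.005, 0.6, 0.8, 0.002]
wrist_force: [0.9, 0.5, -0.3]
opening: 1.002
grasp_force: 0.0
```

```bash
python3 t.py 448.9 69.9 195 106.5; python3 look.py scene 4 190 170 200 150 4
```

```text
at [656.8 -89.6 205.7] t 24.0 F [ 0.9  0.5 -0.3] op 1.002
shift [ 211.4 -155.     8.2] rot [ 0.008  0.006 -0.004]
```

View pics/scene4.png

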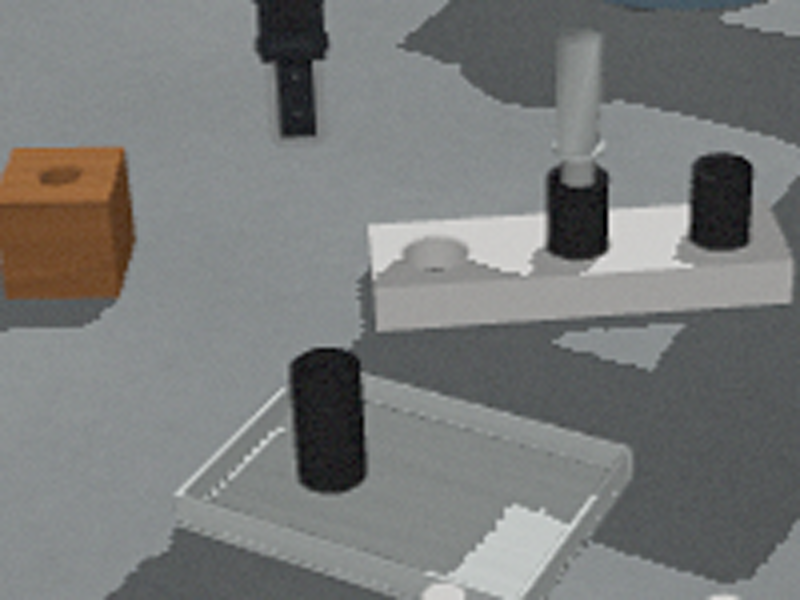

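The worn sleeve stands upright in the tray and the gauge is still home in the middle sleeve. Now the left sleeve.

>>> play_rows(xyz=[[25,-18,0],[70,-51,0],[115,-83,0],[160,-116,0],[195,-141,0],[210,-152,0],[210,-152,15],[210,-152,35],[210,-152,35],[210,-152,35]], rot=[[0,0,0],[0,0,0],[0,0,0],[0,0,0],[0,0,0],[0,0,0],[0,0,0],[0,0,0],[0,0,0],[0,0,0]], grip=[1,1,1,1,1,1,1,1,1,1])

```text
time_s: 25.3
eef_pos: [0.45, 0.0696, 0.164]
eef_rot: [-0.0, 0.6, 0.8, -0.0]
wrist_force: [-0.2, 0.9, 0.7]
opening: 1.001
grasp_force: 0.0
```

```bash
python3 t.py 448.9 69.9 53 106.5
```

```text
at [450.   69.6 164. ] t 25.3 F [-0.2  0.9  0.7] op 1.001
shift [  0.6  -0.9 111. ] rot [-0.    -0.    -0.005]
```

>>> play_rows(xyz=[[0.6,-0.9,40],[0.6,-0.9,80],[0.6,-0.9,103],[0.6,-0.9,111],[0.6,-0.9,111],[0.6,-0.9,111],[0.6,-0.9,111],[0.6,-0.9,111],[0.6,-0.9,111],[0.6,-0.9,111]], rot=[[0,0,0],[0,0,0],[0,0,0],[0,0,0],[0,0,0],[0,0,0],[0,0,0],[0,0,0],[0,0,0],[0,0,0]], grip=[1,0.8,0.6,0.55,0.5,0.45,0.4,0.35,0,0])

```text
time_s: 26.55
eef_pos: [0.4488, 0.0704, 0.0535]
eef_rot: [0.001, 0.6, 0.8, 0.0]
wrist_force: [1.8, -1.9, 3.9]
opening: 0.35
grasp_force: 58.8
```

>>> play_rows(xyz=[[0,0,-10],[0,0,-30],[0,0,-50],[-20,28,-52],[-52,72,-52],[-84,116,-52],[-116,160,-52],[-136,186,-52],[-142.8,195.2,-45],[-142.8,195.2,-35]], rot=[[0,0,0],[0,0,0],[0,0,0],[0,0,0],[0,0,0],[0,0,0],[0,0,0],[0,0,0],[0,0,0],[0,0,0]], grip=[0,0,0,0,0,0,0,0,0,0])

```text
time_s: 27.8
eef_pos: [0.6751, -0.0117, 0.0873]
eef_rot: [-0.001, 0.6, 0.8, -0.0]
wrist_force: [-0.6, 0.6, -1.4]
opening: 0.349
grasp_force: 59.7
```

>>> play_rows(xyz=[[0,0,10],[0,0,22],[0,0,28],[0,0,31],[0,0,33],[0,0,34.5],[0,0,36],[0,0,37],[0,0,37],[0,0,37]], rot=[[0,0,0],[0,0,0],[0,0,0],[0,0,0],[0,0,0],[0,0,0],[0,0,0],[0,0,0],[0,0,0],[0,0,0]], grip=[0,0,0,0,0,0,0,0,0,0])

```text
time_s: 29.05
eef_pos: [0.6758, -0.0119, 0.0513]
eef_rot: [0.0, 0.6, 0.8, 0.0]
wrist_force: [-0.8, -1.0, 1.5]
opening: 0.353
grasp_force: 59.9
```

>>> play_rows(xyz=[[0,0,0.6],[0,0,0.6],[0,0,0],[0,0,0],[0,0,0],[0,0,0],[0,0,-20],[0,0,-60],[0,0,-110],[0,0,-150]], rot=[[0,0,0],[0,0,0],[0,0,0],[0,0,0],[0,0,0],[0,0,0],[0,0,0],[0,0,0],[0,0,0],[0,0,0]], grip=[0,0,0.37,0.42,0.6,0.85,1,1,1,1])

```text
time_s: 30.3
eef_pos: [0.6764, -0.012, 0.2052]
eef_rot: [0.002, 0.6, 0.8, 0.001]
wrist_force: [0.7, 0.9, 0.1]
opening: 0.998
grasp_force: 0.0
```

```bash
python3 look.py scene 5 190 170 200 150 4
python3 - <<'E'
from h import *
c=load("scene5.npz");P=cloud(c)
w=P[160:240,320:350].reshape(-1,3);s=(w[:,2]>.09)&(np.hypot(w[:,0]-.47,w[:,1])<.03)
print("gauge top z",w[s][:,2].max(),"expect .144")
q=w[s];
for a,b in((.09,.105),(.12,.14)):
    k=(q[:,2]>a)&(q[:,2]<b);print(q[k].mean(0))
E
```

```text
gauge top z 0.14430855156354827 expect .144
[ 0.47753008 -0.00057574  0.09751223]
[ 0.47789455 -0.0007542   0.12994888]
```

View pics/scene5.png

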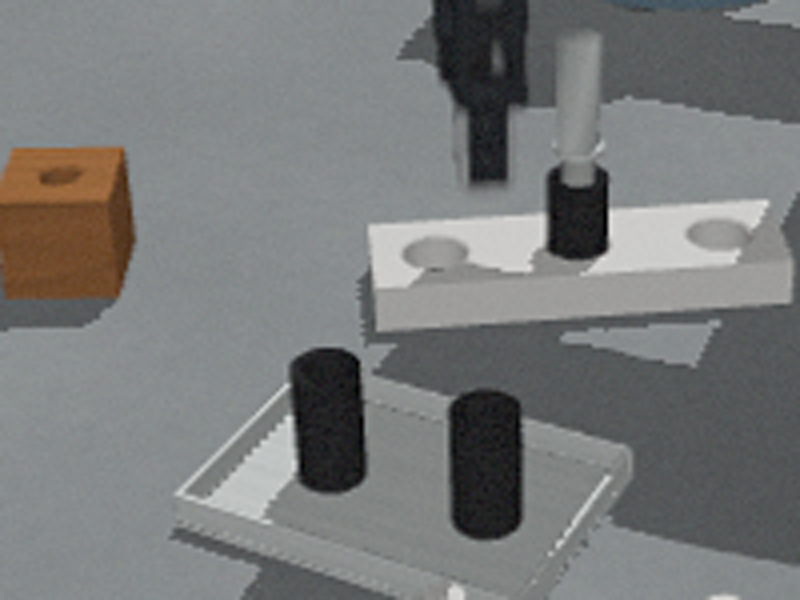

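Both rejects stand upright in the tray. The gauge is upright and fully home, with its top at 144 mm as expected. The gripper is clear.

```bash
python3 -c "
from bench import ctrl;print(ctrl.hand_in())"
```

```text
the job is handed in; nothing more can be done
None
```

Handed in at about 30 s: the gauge stands fully home in the good middle sleeve in the rack, and the worn sleeve and the third one (tight by elimination, not gauged) stand upright in the tray.

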